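# Open the suction gate fully and start the extractor

### The job

Get the bench suction going: with the fingertips push the upright lever on the suction gate along its slot, past the half-open click to the fully open stop, and only then press the large round start button on the switch box all the way down and let it up again, leaving the gate fully open. Push and press only: do not pinch the lever, do not press the small button, and leave every other thing where it stands, neither pushed about nor lifted.

Things in the scene. Friction and masses are not known exactly. Their poses are not given: they have to be found in the camera images.
- gate: suction gate: fixed grey steel box 180 x 110 mm (its x, y), aluminium top surface 70 mm above the bench. Origin: centre of the underside, on the bench. On its -x face dark louvres and a wooden bench pin (to x = -135 mm), on its +x face a grey duct (to x = +144 mm, 62 mm high). The lever stands in an 86 mm dark slot along its x axis; three marks beside it. Left or right of the middle, turned up to 0.5 rad
- gate_lever (a joint): lever travel along the gate's +x axis, away from the louvres (m): 0 shut (starts there), 0.028 half open (first detent), 0.056 fully open (second detent), hard stop 0.0575. Each sprung detent holds it and draws it in from either side; it takes up to about 7 N to leave shut or half open (crests at 0.014 and 0.042), friction included
- lever_push (a point): middle of the lever's flat rear face (turned to the louvres, -x of the gate), 99 mm above the bench. The black head is 36 mm wide across the slot and 16 mm thick along it; rear half at heights 84 to 114 mm, front half 84 to 106; below it a 6 mm square steel stem. Fingers pressing on both halves at once count as pinching. Axes as the gate's
- switchbox: switch box: fixed grey plastic box 90 x 150 x 40 mm (its x, y, z), origin at the centre of the underside, on the bench. Carries the large start button at y = +34 mm and the small button at y = -36 mm, both in black housings. Stands on the other side of the middle from the gate, turned up to 0.4 rad
- start_top (a point): centre of the top face of the large round start button, 38 mm in diameter, pressed straight down; it moves down with the button
- start (a joint): how far the start button is down (m): 0 up, 0.006 fully down; springs back, about 5 N holds it fully down
- small_top (a point): centre of the top face of the small round button, 16 mm in diameter, not to be pressed
- small (a joint): how far the small button is down (m): 0 up, 0.006 fully down
- cast: loose plaster tooth model, 62 mm across, 28 mm high, origin under its centre; leave alone
- articulator: loose dark steel articulator with plaster models, 90 x 80 mm, 117 mm high, origin under its centre; leave alone
- jar: loose closed jar, 48 mm across, 55 mm high, beside the gate, origin under its centre; leave alone
- brush: loose thin brush, 150 mm long, 8 mm thick, lying beside the switch box; leave alone
- spatula: loose wax knife, 150 mm long, 11 mm wide, lying on the other side of the switch box; leave alone
- bowl: loose black mixing bowl, 100 mm across, 50 mm high, origin under its centre; leave alone
- tub: loose white round tub, 60 mm across, 50 mm high, origin under its centre; leave alone

How it is judged:
By the outcome, as a careful person would: the job done as asked, in the order asked, and still so for the second after the job is handed in, with the robot touching nothing.
It also fails if it takes over 48 s, if anything falls off the work surface, if the arm or the gripper's body presses on something with over 40 N, if the wrist force passes 120 N, or if a joint passes its speed limit or range.

### The arm

A 6-joint arm with a two-finger parallel gripper is mounted at the origin on the work surface. World frame = base frame: x ahead of the robot, y to its left, z up, the work surface at z = 0. Lengths are in m, angles in rad, forces in N, time in s.
With the tool pointing down it reaches from about 0.35 to 0.85 m from the base axis. Payload 8.1 kg.
Tool frame: the origin (TCP) lies on the centre line of the jaws, within the pads' length; the fingertips stand 19 mm ahead of it and the grasp point (between the pads) is the TCP (robot.tips_ahead is the distance from the TCP to the fingertips, in m); y points along the fingers, z is the direction in which the jaws open and shut, and the axes are right-handed (so a half turn about y gives the same grasp; the last joint's range is limited). The gripper opens to 93 mm and grips with 3 to 60 N. Pads are 15 mm wide; open, the fingers measure 128 mm over their backs; the gripper's body (75 mm by 188 mm) begins 65 mm behind the grasp point.
Start: joints at [-1.3, 0.13, 1.488, -0, 1.523, -0.085], TCP at [0.209, -0.562, 0.238] pointing down, gripper open.
Joint ranges: [-2.96, 2.96], [-0.89, 2.26], [0.02, 2.5], [-1.34, 4.48], [0, 2.73], [-2.66, 2.66]. Speed limits (rad/s): [2.39, 2.39, 2.79, 3.14, 3.14, 3.14].

### API

Orientations are given as a rotation vector (axis times angle).
In Python, from plant import robot, imaging, models gives the robot as it stands.
- The arm moves only by the tool carry_out, never from a script. Its argument "motion" is one flat list of numbers, 7 for each row, row after row: the shift along the tool's x, y, z in m, then the turn, a rotation vector about the tool's x, y, z in degrees, then the opening, from -1 (shut) to 1 (fully open). A call has exactly 5 rows; each row shifts and turns the pose as measured when the row begins, along the tool's axes as they then stand; what a row does not reach is not made up. A row lasts 1/10 s, in which the tool goes at most 50 mm and 8.59 degrees, less where a joint would pass 70% of its speed; a pose out of reach is approached as far as the arm can. A call is refused whole if a number of a shift passes 0.05 or a number of a turn 8.59, either way. A call with a gripper value outside its range is refused whole. The fingers move at their own pace and stop on an object; "squeeze" is the grip in N (left out, the last holds). Time passes only in rows, so rows that do not move let the fingers close, or fill a call up. It gives the time, the measured TCP pose, the force and the opening at its end, in the units of the state.
- robot.read_state(): the state, without advancing time (a new reading comes with each control period).
- imaging.read_camera(name): name is "side" or "top" or "wrist"; returns the picture (384x512x3 uint8, blue, green, red); there is no depth.
- imaging.camera_model(name): a dict with "K" (3x3 intrinsics, pixels), "position" and "orientation" of the camera in the world. Camera axes: x right, y down, z forward; pixel columns grow to the right and rows downward; lengths in m; the calibration is good to about 2 mm. A picture is of the moment at which its call begins: read the wrist's pose just before it. camera_model takes no time and is no camera call; for the wrist camera it gives the pose at the moment of the call.
- robot.close_job(): hands the job in, once; it reports no verdict.
Trained networks look in the newest picture that a camera, given by its name, has taken for a name from the list of things; names that differ only in an ending like _2 or _b are one class to them, and where a whole thing is asked for, a point or a joint stands for the part that bears it (a point fixed in the world has none). Each returns a list of dicts, best first, with "confidence" (0 to 1); they miss things now and then, are a little off and sometimes report something else, mostly with a low value. They report only what shows in the picture. A call takes as long as a camera call.
- models.outline_of(camera, thing): "pixels" (384x512 bool, what is visible of it) and "pixel" ([column, row] in pixels, amid what is visible of it).
The state is a dict: "t": time; "q": joint angles; "dq": joint speeds; "joint_torque": joint torques, N m; "tool_pos": TCP position; "orientation": TCP orientation; "force": force on the tool from outside, world axes, zero at the start; "wrist_torque": the same for the moment, N m; "opening": finger opening in m.
Only numpy, scipy, OpenCV 4.12 (cv2) and the standard library are available. Lean on these libraries where they do the work, as an engineer would, in place of code of your own. Each camera call takes 0.05 s, during which the arm holds its last target.

## Working session

There is one attempt and no reset: what is moved stays moved. The work goes in short steps, Python scripts to look and compute and a tool call to move; the robot and the scene stay as the last step left them, time stands still between calls to the robot, and variables do not carry over. Pictures are saved under pics/ and viewed, and the job is handed in when it is done.

Besides the shell and the picture viewer there is one more tool, called after ">>>" as name(argument=value, ...) on one line, values as JSON. carry_out: Moves the arm, as the interface text tells. Its arguments: {"type":"object","properties":{"motion":{"type":"array","items":{"type":"number"}},"squeeze":{"type":"number"}},"required":["motion"]}

```bash
ls; mkdir -p pics; python3 - <<'E'
from plant import robot, imaging, models
import cv2, numpy as np
s=robot.read_state(); print(s)
for n in ["top","side","wrist"]:
    im=imaging.read_camera(n); cv2.imwrite(f"pics/{n}0.png",im)
    m=imaging.camera_model(n); print(n,m)
print(robot.tips_ahead)
E
```

```text
pics
{'t': 0.0, 'q': array([-1.30040598e+00,  1.31150843e-01,  1.48928823e+00,  1.48500569e-06,
        1.52302342e+00, -8.54000186e-02]), 'dq': array([ 1.67516083e-03, -4.14035264e-04, -1.94290266e-03, -1.75521647e-04,
        1.28348989e-03,  5.25265602e-05]), 'joint_torque': array([ 7.34056957e-04, -5.59835100e+01, -4.91760314e+01,  7.70069053e-02,
        3.55365314e-02, -1.46691996e-04]), 'tool_pos': array([ 0.20887304, -0.56188388,  0.23658869]), 'orientation': array([-0.36476018,  2.02968394, -2.02584775]), 'force': array([0.09478035, 0.65101924, 0.00391595]), 'wrist_torque': array([-0.02765508, -0.01567971, -0.05351835]), 'opening': 0.09286429937255977}
top {'K': array([[381.29671307,   0.        , 255.66839448],
       [  0.        , 381.29671307, 191.65561673],
       [  0.        ,   0.        ,   1.        ]]), 'position': array([0.38932566, 0.01656294, 1.25104755]), 'orientation': array([-2.12980412,  2.17860247, -0.18701568])}
side {'K': array([[356.97328564,   0.        , 256.35344335],
       [  0.        , 356.97328564, 193.36541576],
       [  0.        ,   0.        ,   1.        ]]), 'position': array([0.39834389, 0.88417056, 0.72875114]), 'orientation': array([-0.32508075,  2.69636304, -1.38940868])}
wrist {'K': array([[274.07367833,   0.        , 255.6462428 ],
       [  0.        , 274.07367833, 190.19650591],
       [  0.        ,   0.        ,   1.        ]]), 'position': array([ 0.28953152, -0.53278316,  0.3832164 ]), 'orientation': array([ 2.36580381, -1.6442298 , -0.25438567])}
0.019
```

View pics/top0.png

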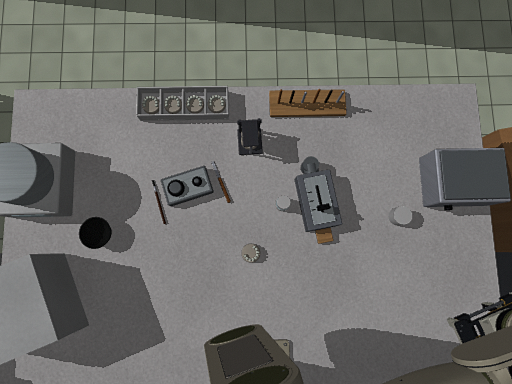

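View pics/side0.png

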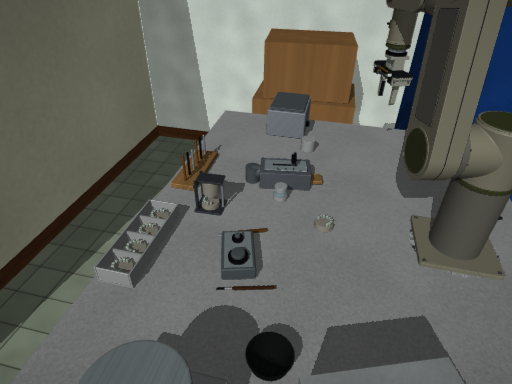

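View pics/wrist0.png

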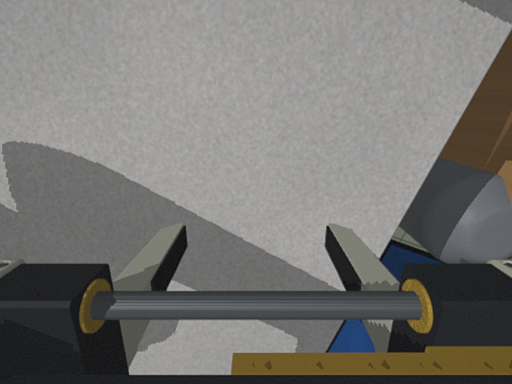

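Top view: gate at about (320,200) with its pin at (324,237) facing the robot and its duct at (310,165) facing away. The switch box is at (188,186), with the large button at (177,188) and the small one at (197,182). Next I get outlines and rays.

```bash
cat > h.py <<'E'
from plant import robot, imaging, models
import cv2, numpy as np
from scipy.spatial.transform import Rotation as R
def cam(n): 
    m=imaging.camera_model(n); return m['K'],np.array(m['position']),R.from_rotvec(m['orientation']).as_matrix()
def unproj(c,px,z):
    K,p,Rm=c; d=Rm@np.linalg.solve(K,[px[0],px[1],1.]); return p+d*(z-p[2])/d[2]
def proj(c,P):
    K,p,Rm=c; q=(np.atleast_2d(P)-p)@Rm@K.T; return q[:,:2]/q[:,2:]
def at(pos,yaw,P):
    P=np.atleast_2d(P); c,s=np.cos(yaw),np.sin(yaw); return np.c_[pos[0]+c*P[:,0]-s*P[:,1],pos[1]+s*P[:,0]+c*P[:,1],P[:,2]]
E
python3 - <<'E'
from h import *
Z={'gate':.05,'gate_lever':.1,'lever_push':.099,'switchbox':.03,'start_top':.055,'small_top':.05,'cast':.014,'articulator':.06,'jar':.03,'brush':.004,'spatula':.004,'bowl':.025,'tub':.025}
for n in ['top','side']:
    im=imaging.read_camera(n); c=cam(n)
    for k,z in Z.items():
        r=models.outline_of(n,k)
        for d in r[:2]:
            if d['confidence']<.3: continue
            ys,xs=np.nonzero(d['pixels'])
            print(n,k,round(d['confidence'],2),np.round(d['pixel'],1),[xs.min(),xs.max(),ys.min(),ys.max()],len(xs),np.round(unproj(c,d['pixel'],z)[:2],3))
    if n=='top': cv2.imwrite('pics/topz.png',cv2.resize(im[90:260,140:360],None,fx=3.5,fy=3.5,interpolation=cv2.INTER_CUBIC))
print(robot.read_state()['t'])
E
```

```text
top gate_lever 0.44 [326.5 207.9] [np.int64(318), np.int64(329), np.int64(204), np.int64(209)] 54 [ 0.508 -0.227]
top lever_push 0.5 [324.  208.6] [np.int64(318), np.int64(328), np.int64(204), np.int64(209)] 56 [ 0.506 -0.22 ]
top start_top 0.46 [175.5 185.3] [np.int64(169), np.int64(180), np.int64(182), np.int64(192)] 101 [0.595 0.239]
top cast 0.67 [248.1 252.4] [np.int64(242), np.int64(259), np.int64(244), np.int64(261)] 247 [0.379 0.014]
top articulator 0.83 [249.7 136.2] [np.int64(237), np.int64(262), np.int64(119), np.int64(154)] 806 [0.75  0.001]
top jar 0.61 [283.5 202.6] [np.int64(275), np.int64(290), np.int64(196), np.int64(210)] 190 [ 0.536 -0.104]
top spatula 0.5 [219.2 183.4] [np.int64(213), np.int64(229), np.int64(163), np.int64(201)] 110 [0.607 0.105]
top bowl 0.73 [ 92.5 233.2] [np.int64(78), np.int64(111), np.int64(217), np.int64(248)] 826 [0.452 0.506]
top tub 0.73 [399.1 218.6] [np.int64(388), np.int64(410), np.int64(206), np.int64(224)] 339 [ 0.476 -0.478]
side lever_push 0.44 [295.6 155.8] [np.int64(292), np.int64(296), np.int64(153), np.int64(164)] 51 [ 0.507 -0
[... 526 characters left out ...]
64(171), np.int64(215)] 1099 [0.751 0.011]
side jar 0.57 [276.7 191.7] [np.int64(274), np.int64(286), np.int64(183), np.int64(201)] 206 [ 0.546 -0.096]
side jar 0.56 [249.9 288.2] [np.int64(218), np.int64(275), np.int64(286), np.int64(289)] 190 [0.535 0.324]
side brush 0.63 [252.8 287.8] [np.int64(223), np.int64(275), np.int64(286), np.int64(290)] 171 [0.533 0.3  ]
side spatula 0.41 [256.4 233.3] [np.int64(218), np.int64(266), np.int64(228), np.int64(235)] 64 [0.571 0.097]
side bowl 0.56 [272.  356.6] [np.int64(245), np.int64(294), np.int64(332), np.int64(380)] 1899 [0.448 0.481]
side tub 0.59 [304.5 141.6] [np.int64(301), np.int64(316), np.int64(136), np.int64(153)] 239 [ 0.501 -0.497]
1.55
```

View pics/topz.png

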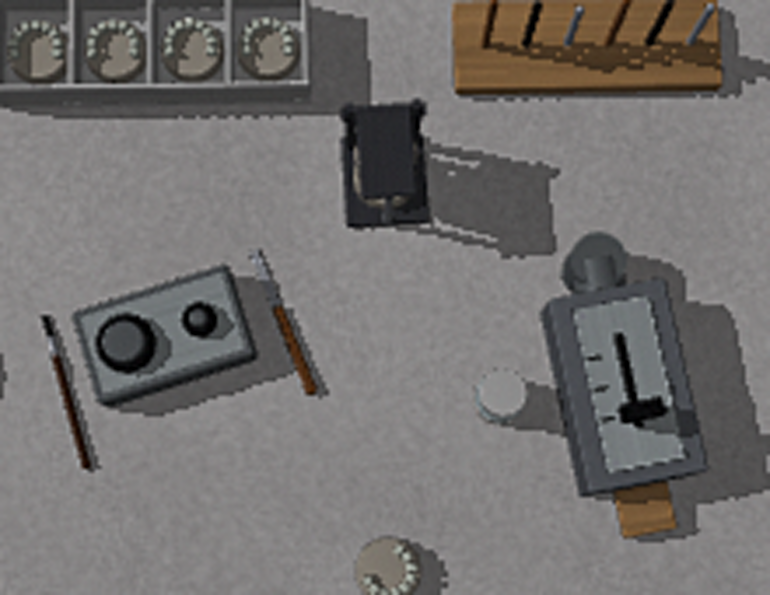

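```bash
cat >> h.py <<'E'
from scipy.optimize import least_squares
def fit(obs,x0):
    """obs: list of (cam, localP, pixel)"""
    f=lambda v: np.concatenate([(proj(c,at(v[:2],v[2],P))[0]-px) for c,P,px in obs])
    r=least_squares(f,x0); return r.x,f(r.x).reshape(-1,2)
E
python3 - <<'E'
from h import *
c=cam('top')
u=lambda x,y:(np.array([x,y])+.5)/3.5-.5+[140,90]
g=[([.09,.055,.07],u(548,308)),([.09,-.055,.07],u(666,280)),([-.09,-.055,.07],u(706,464)),([-.09,.055,.07],u(586,492)),([-.135,0.0,.0],u(648,537)) ]
x,r=fit([(c,P,p) for P,p in g[:4]],[.53,-.22,-.1]); print('gate',x,r.round(1).tolist())
s=[([.045,.075,.04],u(78,318)),([.045,-.075,.04],u(226,268)),([-.045,-.075,.04],u(256,352)),([-.045,.075,.04],u(102,402))]
y,r=fit([(c,P,p) for P,p in s],[.6,.2,.3]); print('box',y,r.round(1).tolist())
print('start',at(y[:2],y[2],[0,.034,.05]), 'lever0',at(x[:2],x[2],[-.028,0,.1]))
for n in ['top','side']:
    im=imaging.read_camera(n); cc=cam(n); k=4; im=cv2.resize(im,None,fx=k,fy=k,interpolation=cv2.INTER_CUBIC)
    def draw(v,a,b,h):
        for z in (0,h):
            q=proj(cc,at(v[:2],v[2],[[a,b,z],[a,-b,z],[-a,-b,z],[-a,b,z]])); cv2.polylines(im,[np.int32((q+.5)*k)],True,(0,0,255) if z else (0,255,0),1)
    draw(x,.09,.055,.07); draw(y,.045,.075,.04)
    for xl in (-.028,.028):
        q=proj(cc,at(x[:2],x[2],[[xl,.018,.11],[xl,-.018,.11]])); cv2.line(im,*[tuple(map(int,(w+.5)*k)) for w in q],(255,0,0),1)
    if n=='top': cr=im[580:1000,600:1400]
    else: cr=im[560:1160,780:1360]
    cv2.imwrite(f'pics/fit_{n}.png',cr)
st=robot.read_state(); Rt=R.from_rotvec(st['orientation']).as_matrix(); print(Rt.round(3))
K,p,Rm=cam('wrist'); print('cam in tool',(Rt.T@(p-st['tool_pos'])).round(3),(Rt.T@Rm).round(3))
E
```

```text
gate [ 0.53792068 -0.21020265  0.17282552] [[-0.8, -2.4], [-0.7, -1.0], [0.8, 2.2], [0.6, 1.1]]
box [0.59715364 0.20554015 0.3064848 ] [[-1.5, -0.9], [0.8, -1.3], [0.8, 0.7], [-0.1, 1.4]]
start [[0.58689553 0.23795575 0.05      ]] lever0 [[ 0.5103378  -0.21501771  0.1       ]]
[[-0.937 -0.     0.348]
 [-0.348  0.    -0.937]
 [-0.    -1.    -0.   ]]
cam in tool [-0.086 -0.146  0.   ] [[-0.     0.954  0.3  ]
 [-0.    -0.3    0.954]
 [ 1.     0.     0.   ]]
```

View pics/fit_top.png

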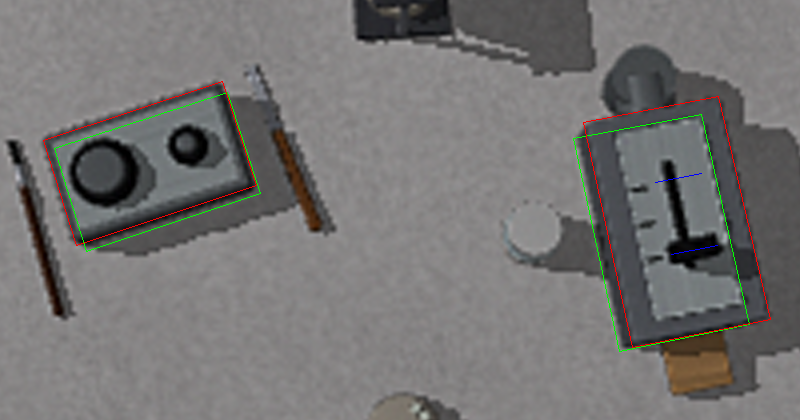

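View pics/fit_side.png

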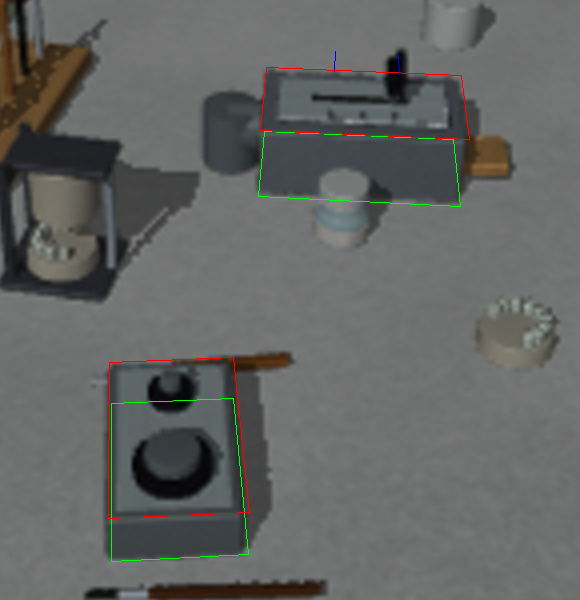

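>>> carry_out(motion=[-0.034,0,-0.023,0,0,0,-1,-0.034,0,-0.023,0,0,0,-1,-0.034,0,-0.023,0,0,0,-1,-0.034,0,-0.023,0,0,0,-1,-0.034,0,-0.023,0,0,0,-1], squeeze=10)

```text
t: 2.15
tool_pos: [0.3285, -0.3941, 0.2367]
orientation: [-0.357, 2.032, -2.034]
force: [-0.3, 0.5, 0.1]
opening: 0.0576
```

>>> carry_out(motion=[-0.034,0,-0.023,0,0,0,-1,-0.034,0,-0.023,0,0,0,-1,-0.034,0,-0.023,0,0,0,-1,-0.034,0,-0.023,0,0,0,-1,-0.034,0,-0.023,0,0,0,-1])

```text
t: 2.65
tool_pos: [0.4532, -0.2208, 0.2376]
orientation: [-0.354, 2.029, -2.036]
force: [1.5, -1.3, -0.2]
opening: 0.0175
```

>>> carry_out(motion=[0,0,0,0,5.2,0,-1,0,0,0,0,5.2,0,-1,0,0,0,0,0,0,-1,0,0,0,0,0,0,-1,0,0,0,0,0,0,-1])

```text
t: 3.15
tool_pos: [0.4564, -0.2151, 0.2381]
orientation: [-0.18, 2.127, -2.132]
force: [0.8, -0.3, -0.1]
opening: 0.0005
```

```bash
python3 - <<'E'
from h import *
st=robot.read_state(); Rt=R.from_rotvec(st['orientation']).as_matrix(); print(st['t'],st['tool_pos'],Rt.round(3),st['force'],st['opening'])
im=imaging.read_camera('wrist'); cc=cam('wrist'); 
np.save('w1_im.npy',im); np.savez('w1.npz',K=cc[0],p=cc[1],R=cc[2])
cv2.imwrite('pics/w1.png',cv2.resize(im,(800,600),interpolation=cv2.INTER_CUBIC))
for t in ['gate','lever_push','jar']:
    for d in models.outline_of('wrist',t)[:1]: print(t,d['confidence'],d['pixel'])
E
```

```text
3.15 [ 0.45641202 -0.2151033   0.23814273] [[-0.985  0.004  0.171]
 [-0.171 -0.002 -0.985]
 [-0.003 -1.     0.003]] [ 0.81963784 -0.2614351  -0.06020099] 0.0005460795715600513
gate 0.59 [265.0, 98.9]
lever_push 0.7 [268.9, 132.4]
jar 0.94 [174.0, 93.5]
```

View pics/w1.png

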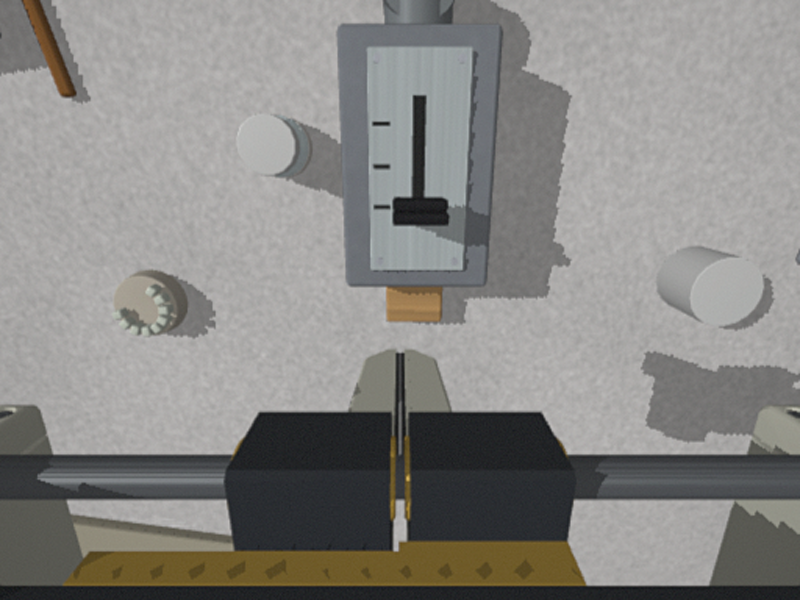

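Wrist view: the gate lies straight ahead, with its corners at (339,26), (501,26), (486,286) and (348,286). The lever head is at (420,211), the marks are at rows 124, 166 and 207, and the closed tips are at (400,355). I refit the pose from these.

```bash
python3 - <<'E'
from h import *
d=np.load('w1.npz'); c=(d['K'],d['p'],d['R'])
u=lambda x,y:(np.array([x,y])+.5)/1.5625-.5
g=[([.09,.055,.07],u(338,25)),([.09,-.055,.07],u(502,25)),([-.09,-.055,.07],u(486,287)),([-.09,.055,.07],u(347,287))]
x,r=fit([(c,P,p) for P,p in g],[.53,-.22,.17]); print('gate',x,r.round(1).tolist())
inv=lambda P:(np.array([[np.cos(x[2]),np.sin(x[2])],[-np.sin(x[2]),np.cos(x[2])]])@(np.array(P)[:2]-x[:2])).round(4)
for n,px,z in [('mark2',(381,124),.07),('mark1',(381,166),.07),('mark0',(381,207),.07),('slot end',(419,96),.07),('head rear top edge L',(393,224),.114),('head rear R',(448,224),.114),('rear top mid groove',(420,211),.114),('front top edge',(420,199),.106)]:
    P=unproj(c,u(*px),z); print(n,P.round(4),inv(P))
from h import *
st=robot.read_state(); print('tcp in gate',inv(st['tool_pos']), 'tool yaw rel', np.arctan2(.171,.985)-x[2])
# tips: where do closed tips project
t=st['tool_pos']; Rt=R.from_rotvec(st['orientation']).as_matrix()
for a in (-.0075,.0075):
  print('tip',(proj(c,t+Rt@[a,.019,0])[0]+.5)*1.5625)
E
```

```text
gate [ 0.53972589 -0.21455336  0.1711663 ] [[-2.4, -1.8], [2.4, -1.7], [1.5, 2.8], [-1.4, 2.8]]
mark2 [ 0.5642 -0.1842  0.07  ] [0.0293 0.0258]
mark1 [ 0.5371 -0.1885  0.07  ] [0.0018 0.0261]
mark0 [ 0.5091 -0.193   0.07  ] [-0.0265  0.0265]
slot end [ 0.5858 -0.2065  0.07  ] [0.0468 0.0001]
head rear top edge L [ 0.5044 -0.2031  0.114 ] [-0.0329  0.0173]
head rear R [ 0.5103 -0.2372  0.114 ] [-0.0328 -0.0173]
rear top mid groove [ 0.5152 -0.2184  0.114 ] [-0.0248  0.0004]
front top edge [ 0.5219 -0.2175  0.106 ] [-0.0181  0.0001]
tcp in gate [-0.0823  0.0136] tool yaw rel 0.0007245855496523235
tip [399.69663422 357.06597864]
tip [399.66517506 388.60675359]
```

>>> carry_out(motion=[0,0.026,0.0027,0,0,0,-1,0,0.026,0.0027,0,0,0,-1,0,0.026,0.0027,0,0,0,-1,0,0.026,0.0027,0,0,0,-1,0,0.026,0.0027,0,0,0,-1])

```text
t: 3.85
tool_pos: [0.4626, -0.2327, 0.1101]
orientation: [-0.168, 2.116, -2.136]
force: [0.4, -0.2, 0.6]
opening: 0.0009
```

```bash
cat >> h.py <<'E'
def look(name,crop=None,k=1.5625,n='wrist',G=(.53972589,-.21455336,.1711663)):
    st=robot.read_state(); im=imaging.read_camera(n); cc=cam(n)
    np.savez(name+'.npz',K=cc[0],p=cc[1],R=cc[2])
    if crop: im=im[crop[0]:crop[1],crop[2]:crop[3]]
    cv2.imwrite(f'pics/{name}.png',cv2.resize(im,None,fx=k,fy=k,interpolation=cv2.INTER_CUBIC))
    c,s=np.cos(G[2]),np.sin(G[2]); d=st['tool_pos'][:2]-G[:2]
    Rt=R.from_rotvec(st['orientation']).as_matrix()
    print('t',round(st['t'],2),'tcp',st['tool_pos'].round(4),'in gate',(c*d[0]+s*d[1]).round(4),(-s*d[0]+c*d[1]).round(4),'F',st['force'].round(2),'open',round(st['opening'],4)); print('axes x',Rt[:,0].round(3),'y',Rt[:,1].round(3))
E
python3 - <<'E'
from h import *
look('w2'); look('s2',(110,220,230,350),6,'side')
E
```

```text
t 3.85 tcp [ 0.4626 -0.2327  0.1101] in gate -0.0791 -0.0047 F [ 0.45 -0.21  0.65] open 0.0009
axes x [-0.985 -0.17  -0.012] y [ 0.014 -0.008 -1.   ]
t 3.9 tcp [ 0.4601 -0.2315  0.105 ] in gate -0.0814 -0.0031 F [-2.2   1.72 -4.49] open 0.0003
axes x [-0.985 -0.17  -0.007] y [ 0.008 -0.005 -1.   ]
```

View pics/w2.png

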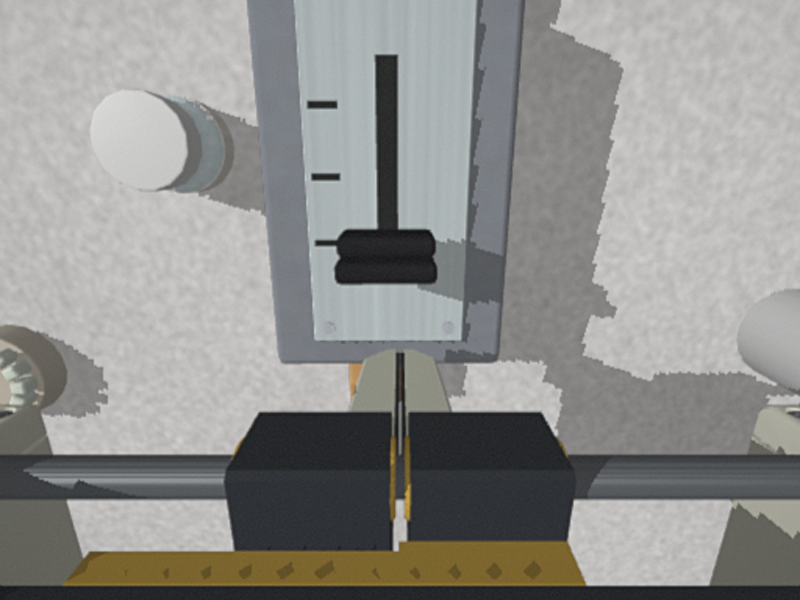

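View pics/s2.png

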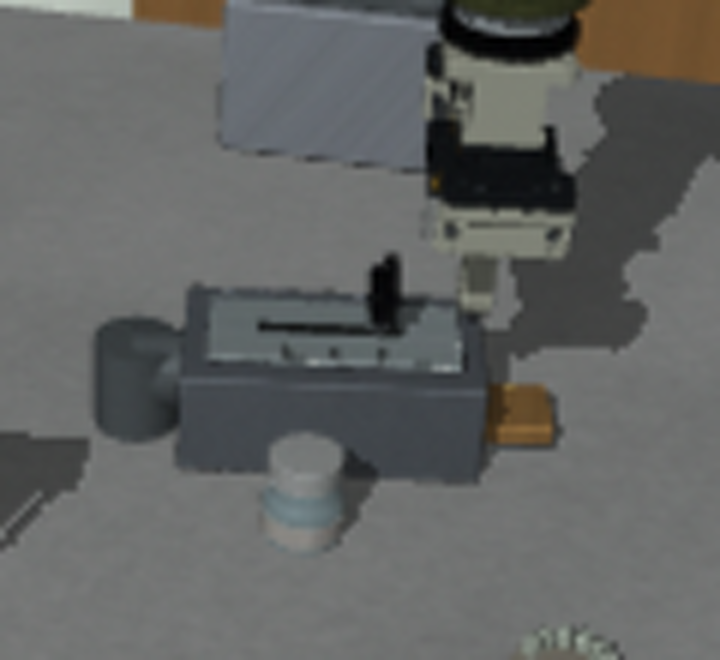

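>>> carry_out(motion=[0,-0.002,-0.0045,0,0,0,-1,0,0,0,0,0,0,-1,-0.012,0,0,0,0,0,-1,-0.012,0,0,0,0,0,-1,-0.006,0,0,0,0,0,-1])

```text
t: 4.45
tool_pos: [0.4933, -0.2223, 0.1154]
orientation: [-0.167, 2.117, -2.136]
force: [-0.0, 0.4, 0.3]
opening: 0.0004
```

```bash
python3 - <<'E'
from h import *
look('w3'); look('s3',(110,220,230,350),6,'side')
E
```

```text
t 4.45 tcp [ 0.4933 -0.2223  0.1154] in gate -0.0471 0.0002 F [-0.02  0.44  0.26] open 0.0004
axes x [-0.985 -0.169 -0.012] y [ 0.014 -0.008 -1.   ]
t 4.5 tcp [ 0.4939 -0.2223  0.1156] in gate -0.0465 0.0002 F [0.34 0.82 0.08] open 0.0007
axes x [-0.985 -0.17  -0.013] y [ 0.015 -0.008 -1.   ]
```

View pics/w3.png

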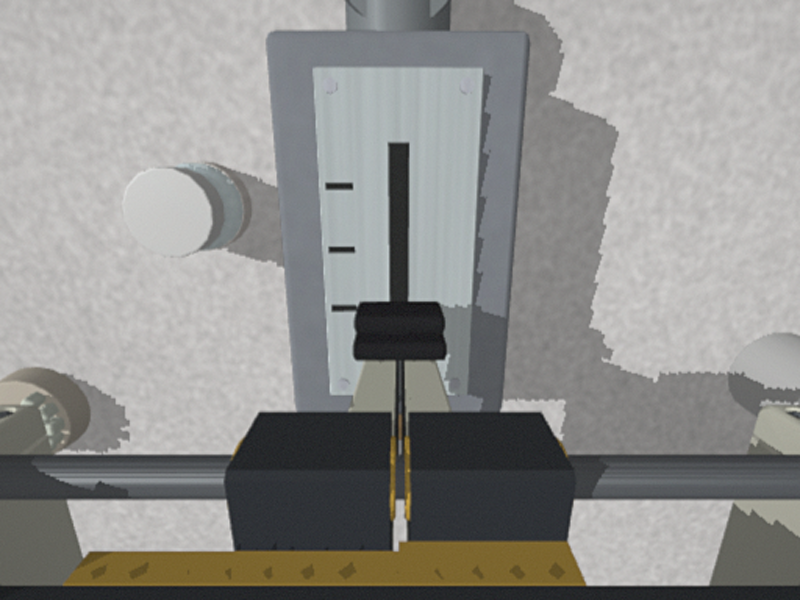

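View pics/s3.png

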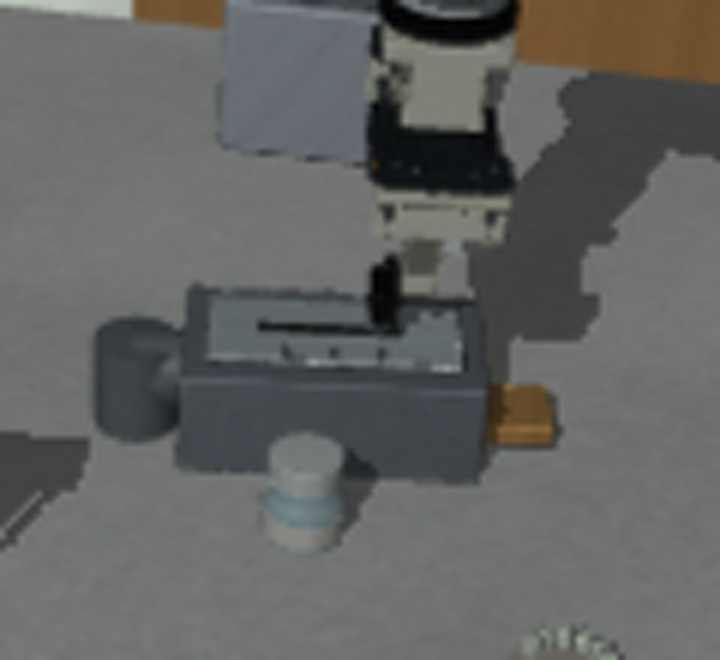

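>>> carry_out(motion=[0.001,0.008,0,0,0,-0.7,-1,0,0,0,0,0,0,-1,-0.007,0,0,0,0,0,-1,-0.008,0,0,0,0,0,-1,-0.008,0,0,0,0,0,-1])

```text
t: 5.05
tool_pos: [0.5131, -0.2187, 0.1054]
orientation: [-0.188, 2.126, -2.145]
force: [0.1, -0.2, 0.7]
opening: 0.0004
```

```bash
python3 - <<'E'
from h import *
look('w4'); look('s4',(110,220,230,350),6,'side')
E
```

```text
t 5.05 tcp [ 0.5131 -0.2187  0.1054] in gate -0.027 0.0004 F [ 0.09 -0.21  0.69] open 0.0004
axes x [-0.986 -0.169  0.007] y [-0.006 -0.009 -1.   ]
t 5.1 tcp [ 0.5143 -0.2185  0.1055] in gate -0.0257 0.0004 F [-0.39  0.48 -0.22] open 0.0004
axes x [-0.986 -0.169  0.006] y [-0.004 -0.009 -1.   ]
```

View pics/w4.png

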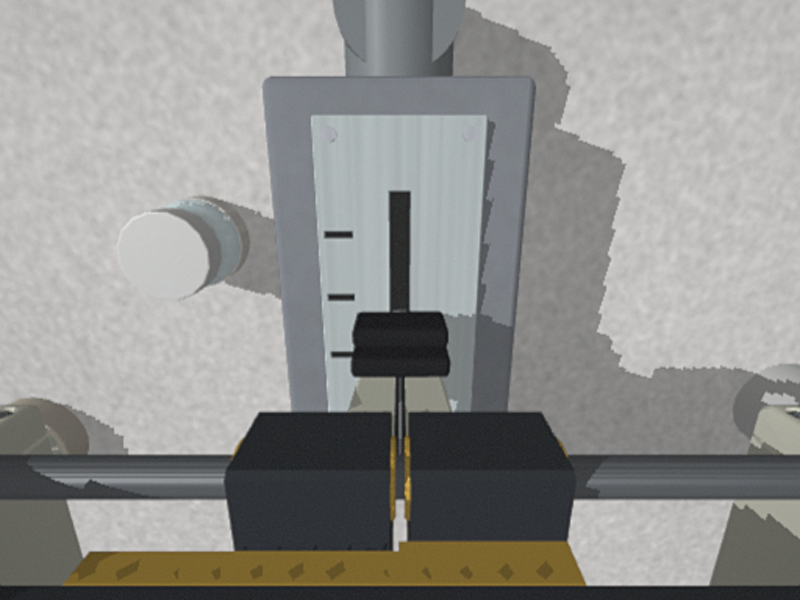

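>>> carry_out(motion=[-0.007,0,0,0,0,0,-1,-0.007,0,0,0,0,0,-1,-0.007,0,0,0,0,0,-1,-0.007,0,0,0,0,0,-1,-0.007,0,0,0,0,0,-1])

```text
t: 5.65
tool_pos: [0.5495, -0.2124, 0.1051]
orientation: [-0.19, 2.127, -2.145]
force: [0.4, 0.6, -1.1]
opening: 0.0004
```

```bash
python3 - <<'E'
from h import *
look('w5'); look('s5',(110,220,230,350),6,'side')
E
```

```text
t 5.65 tcp [ 0.5495 -0.2124  0.1051] in gate 0.01 0.0005 F [ 0.43  0.57 -1.1 ] open 0.0004
axes x [-0.986 -0.169  0.008] y [-0.007 -0.009 -1.   ]
t 5.7 tcp [ 0.5503 -0.2122  0.1052] in gate 0.0108 0.0005 F [-0.77 -0.05  0.05] open 0.0004
axes x [-0.986 -0.169  0.007] y [-0.006 -0.009 -1.   ]
```

View pics/w5.png

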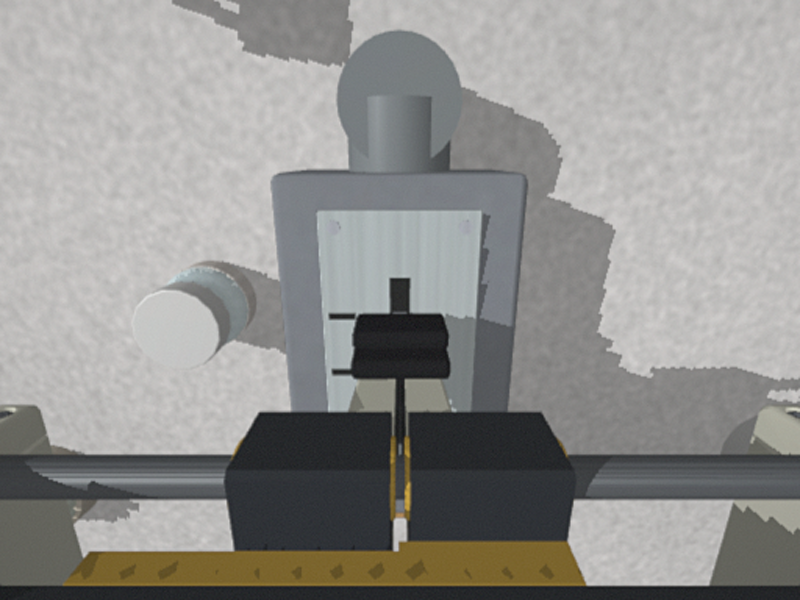

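View pics/s5.png

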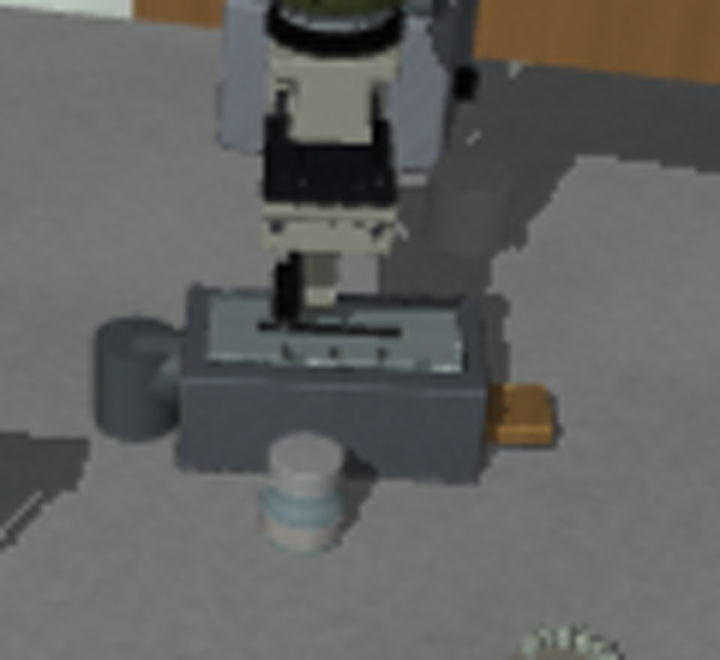

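The lever is past the second crest, with about 4 mm left to full. I push gently to the stop, watching the force.

>>> carry_out(motion=[-0.002,0,0,0,0,0,-1,-0.002,0,0,0,0,0,-1,-0.002,0,0,0,0,0,-1,-0.001,0,0,0,0,0,-1,-0.001,0,0,0,0,0,-1])

```text
t: 6.25
tool_pos: [0.5518, -0.2119, 0.105]
orientation: [-0.204, 2.134, -2.151]
force: [-4.9, 0.4, 2.3]
opening: 0.0002
```

```bash
python3 - <<'E'
from h import *
look('w6')
E
```

```text
t 6.25 tcp [ 0.5518 -0.2119  0.105 ] in gate 0.0124 0.0006 F [-4.87  0.36  2.33] open 0.0002
axes x [-0.985 -0.168  0.021] y [-0.02  -0.009 -1.   ]
```

View pics/w6.png

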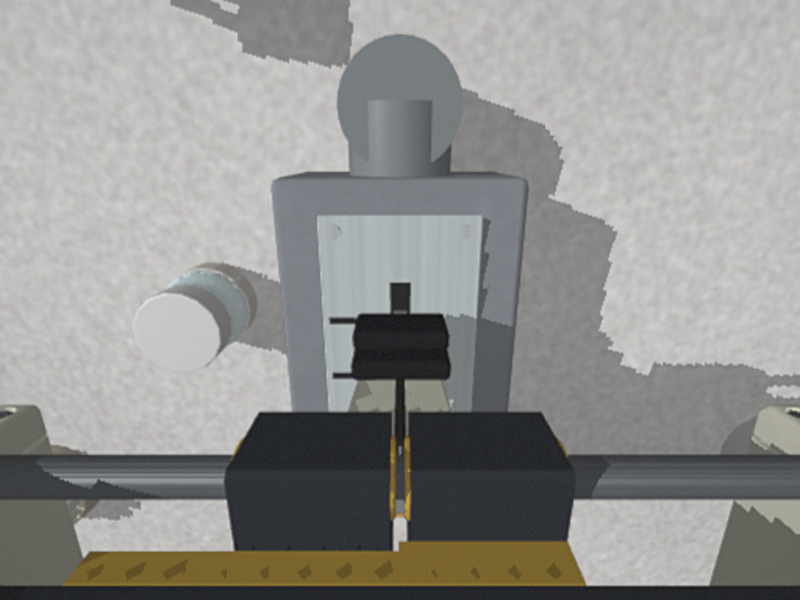

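>>> carry_out(motion=[-0.004,0,0,0,0,0,-1,-0.005,0,0,0,0,0,-1,-0.005,0,0,0,0,0,-1,-0.005,0,0,0,0,0,-1,-0.005,0,0,0,0,0,-1])

```text
t: 6.8
tool_pos: [0.5521, -0.2118, 0.1053]
orientation: [-0.257, 2.164, -2.171]
force: [-29.5, -0.7, 20.1]
opening: 0.0004
```

```bash
python3 - <<'E'
from h import *
look('w7');look('s7',(110,220,230,350),6,'side')
E
```

```text
t 6.8 tcp [ 0.5521 -0.2118  0.1053] in gate 0.0126 0.0006 F [-29.49  -0.66  20.06] open 0.0004
axes x [-0.984 -0.164  0.072] y [-0.071 -0.009 -0.997]
t 6.85 tcp [ 0.5521 -0.2118  0.1052] in gate 0.0127 0.0006 F [-30.56  -1.07  21.77] open 0.0011
axes x [-0.984 -0.164  0.073] y [-0.072 -0.009 -0.997]
```

View pics/w7.png

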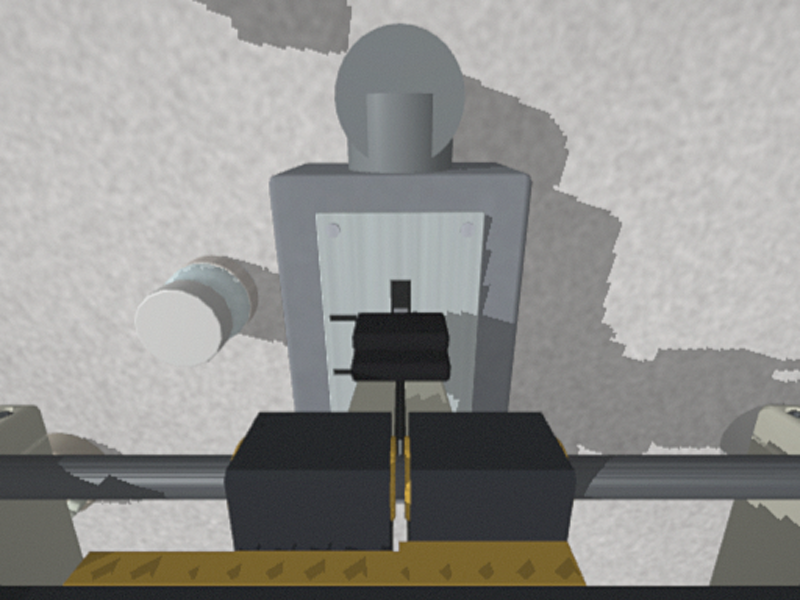

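View pics/s7.png

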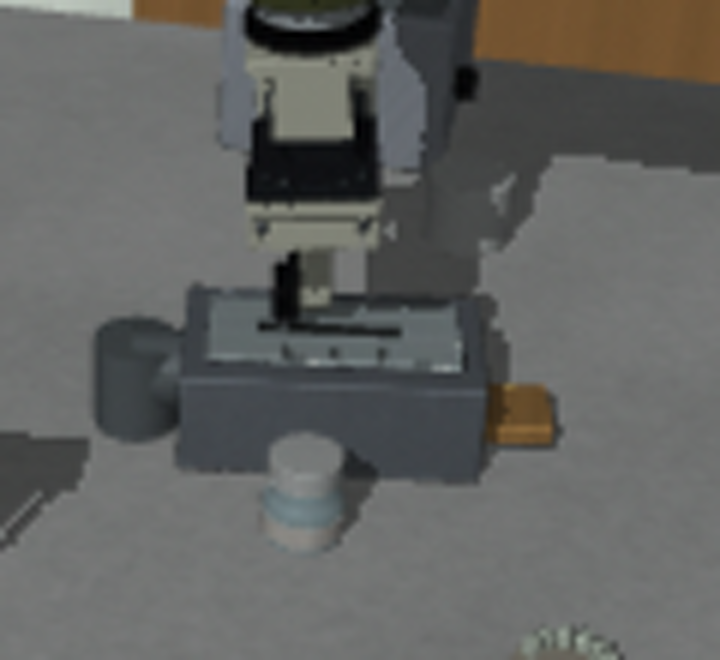

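The hard stop is reached: 30 N and no further motion. I back off, level the tool and rise.

>>> carry_out(motion=[0.01,0,0,0,0,0,-1,0.015,0,0,0,0,0,-1,0.01,0,0,0,0,4,-1,0,-0.02,0,0,0,0,-1,0,-0.04,0,0,0,0,-1])

```text
t: 7.4
tool_pos: [0.5096, -0.2153, 0.1603]
orientation: [-0.191, 2.154, -2.13]
force: [0.3, 0.3, 0.3]
opening: 0.0002
```

>>> carry_out(motion=[0,-0.04,0,0,0,0,-1,0,-0.03,0,0,0,0,-1,0,0,0,0,0,0,-1,0,0,0,0,0,0,-1,0,0,0,0,0,0,-1])

```text
t: 7.9
tool_pos: [0.5117, -0.217, 0.2379]
orientation: [-0.18, 2.146, -2.132]
force: [-0.5, -0.0, -0.6]
opening: 0.0007
```

```bash
python3 - <<'E'
from h import *
look('w8');look('s8',(110,220,230,350),6,'side')
E
```

```text
t 7.9 tcp [ 0.5117 -0.217   0.2379] in gate -0.0281 0.0024 F [-0.45 -0.   -0.61] open 0.0007
axes x [-0.987 -0.162  0.005] y [-0.006  0.006 -1.   ]
t 7.95 tcp [ 0.5114 -0.2168  0.2373] in gate -0.0283 0.0026 F [ 0.12  0.19 -0.13] open 0.0003
axes x [-0.987 -0.162  0.006] y [-0.007  0.007 -1.   ]
```

View pics/w8.png

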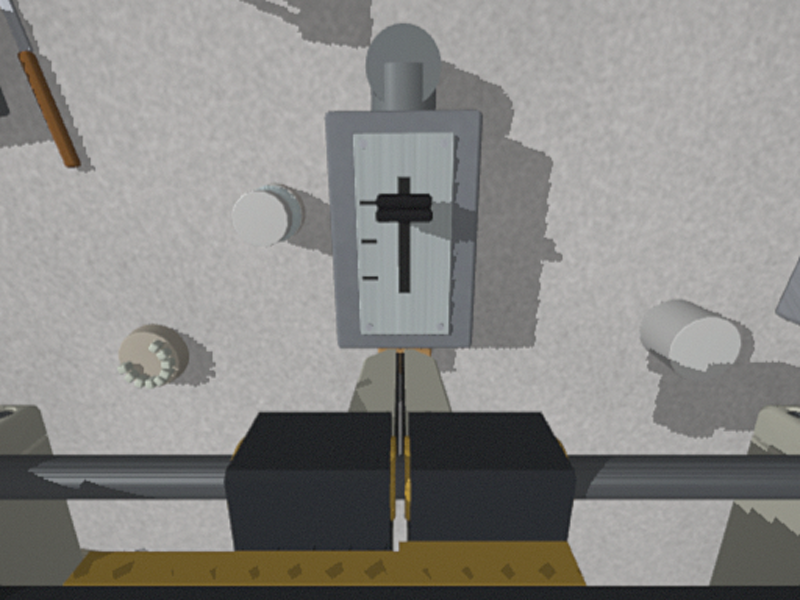

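Wrist view: the lever head at (404,208) sits by the farthest mark (row 203), so the gate is fully open. Now to the switch box.

>>> carry_out(motion=[-0.006,0,-0.043,0,0,0,-1,-0.006,0,-0.043,0,0,0,-1,-0.006,0,-0.043,0,0,0,-1,-0.006,0,-0.043,0,0,0,-1,-0.006,0,-0.043,0,0,0,-1])

```text
t: 8.5
tool_pos: [0.5025, 0.0025, 0.2305]
orientation: [-0.185, 2.162, -2.139]
force: [0.5, -0.3, -0.1]
opening: 0.0008
```

>>> carry_out(motion=[-0.006,0,-0.043,0,0,0,-1,-0.006,0,-0.043,0,0,0,-1,-0.006,0,-0.043,0,0,0,-1,-0.006,0,-0.043,0,0,0,-1,-0.006,0,-0.04,0,0,0,-1])

```text
t: 9.0
tool_pos: [0.4946, 0.2253, 0.2252]
orientation: [-0.196, 2.166, -2.144]
force: [0.5, 0.1, -0.0]
opening: 0.0007
```

>>> carry_out(motion=[0,0,0,0,0,0,-1,0,0,0,0,0,0,-1,0,0,0,0,0,0,-1,0,0,0,0,0,0,-1,0,0,0,0,0,0,-1])

```text
t: 9.5
tool_pos: [0.4916, 0.2278, 0.2199]
orientation: [-0.21, 2.165, -2.147]
force: [0.8, 0.1, -0.4]
opening: 0.0007
```

```bash
python3 - <<'E'
from h import *
look('w9'); d=np.load('w9.npz'); c=(d['K'],d['p'],d['R'])
for t in ['start_top','small_top','switchbox','brush','spatula']:
    for d in models.outline_of('wrist',t)[:1]:
        ys,xs=np.nonzero(d['pixels']); print(t,d['confidence'],d['pixel'],[xs.min(),xs.max(),ys.min(),ys.max()],unproj(c,[xs.mean(),ys.mean()],.06))
E
```

```text
t 9.5 tcp [0.4916 0.2278 0.2199] in gate 0.0279 0.4441 F [ 0.83  0.11 -0.4 ] open 0.0007
axes x [-0.987 -0.157  0.036] y [-0.038  0.005 -0.999]
start_top 0.87 [260.4, 82.9] [np.int64(243), np.int64(278), np.int64(65), np.int64(103)] [0.59076875 0.23945118 0.06      ]
small_top 0.58 [327.7, 74.6] [np.int64(320), np.int64(336), np.int64(66), np.int64(82)] [0.61058563 0.17357249 0.06      ]
switchbox 0.95 [293.6, 76.9] [np.int64(218), np.int64(360), np.int64(25), np.int64(130)] [0.60201575 0.20916902 0.06      ]
brush 0.67 [204.3, 105.4] [np.int64(193), np.int64(217), np.int64(43), np.int64(165)] [0.56322653 0.29473447 0.06      ]
spatula 0.71 [379.7, 81.4] [np.int64(369), np.int64(386), np.int64(14), np.int64(143)] [0.61207779 0.12225961 0.06      ]
```

View pics/w9.png

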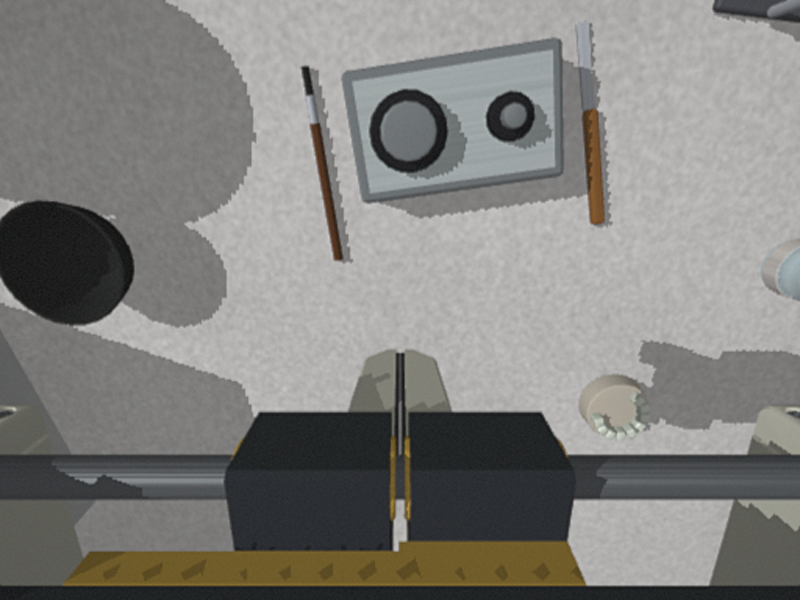

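```bash
python3 - <<'E'
from h import *
st=robot.read_state()
wi=imaging.read_camera('wrist'); cw=cam('wrist')
def c_of(n,t):
    d=models.outline_of(n,t)[0]; ys,xs=np.nonzero(d['pixels']); print(n,t,d['confidence'],len(xs),xs.min(),xs.max(),ys.min(),ys.max()); return np.array([xs.mean(),ys.mean()])
pw=c_of('wrist','start_top')
imaging.read_camera('side'); cs=cam('side'); ps=c_of('side','start_top')
imaging.read_camera('top'); ct=cam('top'); pt=c_of('top','start_top')
def ray(c,px):
    K,p,Rm=c; d=Rm@np.linalg.solve(K,[*px,1.]); return p,d/np.linalg.norm(d)
def tri(rs):
    A=sum(np.eye(3)-np.outer(d,d) for p,d in rs); b=sum((np.eye(3)-np.outer(d,d))@p for p,d in rs); return np.linalg.solve(A,b)
rw,rs_,rt=ray(cw,pw),ray(cs,ps),ray(ct,pt)
print('w+s',tri([rw,rs_]),'w+s+t',tri([rw,rs_,rt]),'s+t',tri([rs_,rt]),'w+t',tri([rw,rt]))
u=lambda x,y:(np.array([x,y])+.5)/1.5625-.5
d=np.load('w9.npz'); c=(d['K'],d['p'],d['R'])
b=[([.045,.075,.04],u(342,72)),([.045,-.075,.04],u(560,39)),([-.045,-.075,.04],u(562,175)),([-.045,.075,.04],u(363,202))]
y,r=fit([(c,P,p) for P,p in b],[.6,.2,.3]); print('box',y,r.round(1).tolist()); print(at(y[:2],y[2],[0,.034,.05]))
for z in (.045,.05,.055,.06): print(z,unproj(c,u(408,130),z).round(4))
print(st['tool_pos'],R.from_rotvec(st['orientation']).as_matrix().round(3).tolist(),robot.read_state()['t'])
im=imaging.read_camera('side'); cv2.imwrite('pics/s9.png',cv2.resize(im[225:295,205:290],None,fx=8,fy=8,interpolation=cv2.INTER_CUBIC))
E
```

```text
wrist start_top 0.91 1078 244 279 65 103
side start_top 0.72 1576 221 255 231 279
top start_top 0.32 187 275 289 195 210
w+s [0.59051975 0.23961788 0.04628152] w+s+t [ 0.59119647  0.07721778 -0.08778232] s+t [ 0.63660774 -0.12305308 -0.33172333] w+t [0.44587193 0.14833407 1.60901691]
box [0.59991739 0.20715549 0.2902639 ] [[-2.2, -0.7], [2.2, -1.6], [1.5, 1.6], [-1.7, 1.9]]
[[0.59018642 0.23973321 0.05      ]]
0.045 [0.592  0.2396 0.045 ]
0.05 [0.5919 0.2396 0.05  ]
0.055 [0.5917 0.2396 0.055 ]
0.06 [0.5916 0.2396 0.06  ]
[0.49161791 0.22849971 0.22038121] [[-0.987, -0.037, 0.157], [-0.158, 0.006, -0.987], [0.036, -0.999, -0.012]] 10.1
```

View pics/s9.png

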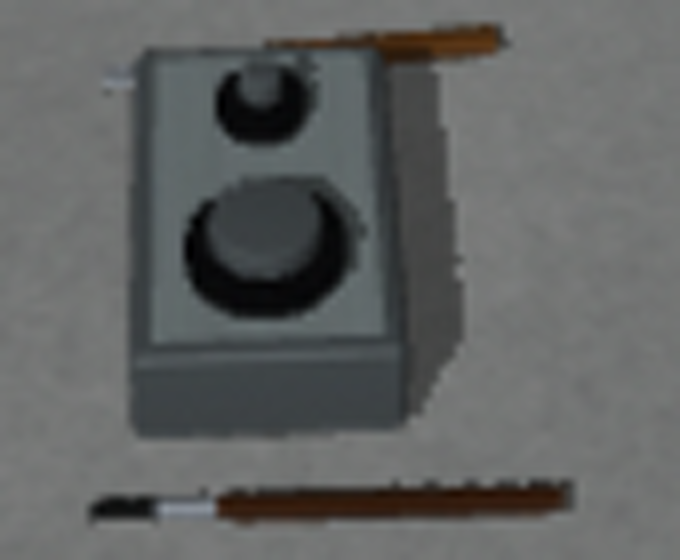

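Side view: the start button's top at about (265,228) in the crop stands clear of its black ring, so its top is at z of about 0.053. From two views and the box fit, its centre is at about (0.591, 0.240).

>>> carry_out(motion=[0,0,0,0,0,2.1,-1,-0.033,0.01,0.0015,0,0,0,-1,-0.033,0.02,0.0015,0,0,0,-1,-0.033,0.03,0.0015,0,0,0,-1,0,0.03,0,0,0,0,-1])

```text
t: 10.65
tool_pos: [0.5948, 0.2429, 0.1337]
orientation: [-0.159, 2.148, -2.118]
force: [-0.1, -0.3, 0.2]
opening: 0.0005
```

```bash
python3 - <<'E'
from h import *
look('w10');look('s10',(200,300,190,300),7,'side')
E
```

```text
t 10.65 tcp [0.5948 0.2429 0.1337] in gate 0.1322 0.4414 F [-0.12 -0.3   0.24] open 0.0005
axes x [-0.987 -0.16  -0.012] y [ 0.01   0.015 -1.   ]
t 10.7 tcp [0.5905 0.242  0.1272] in gate 0.1278 0.4413 F [-2.89  0.37 -3.96] open 0.0006
axes x [-0.987 -0.16  -0.003] y [ 0.001  0.012 -1.   ]
```

View pics/w10.png

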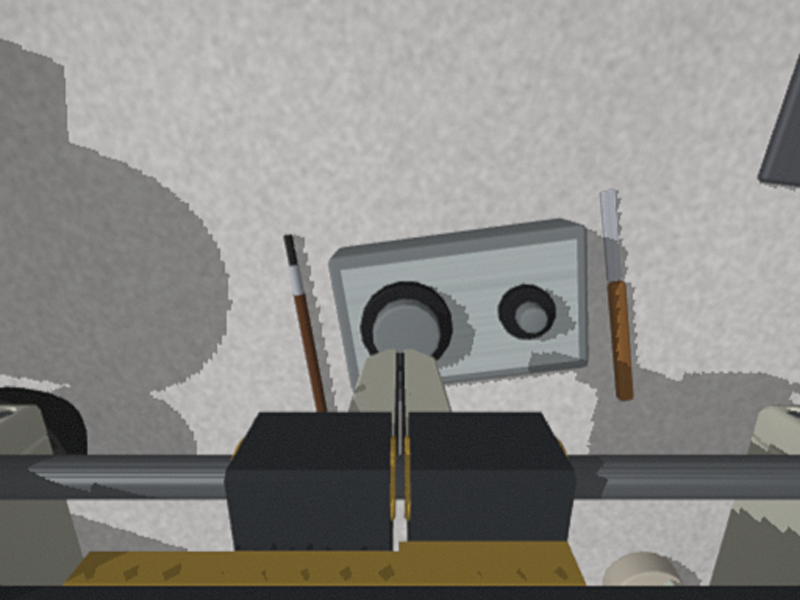

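View pics/s10.png

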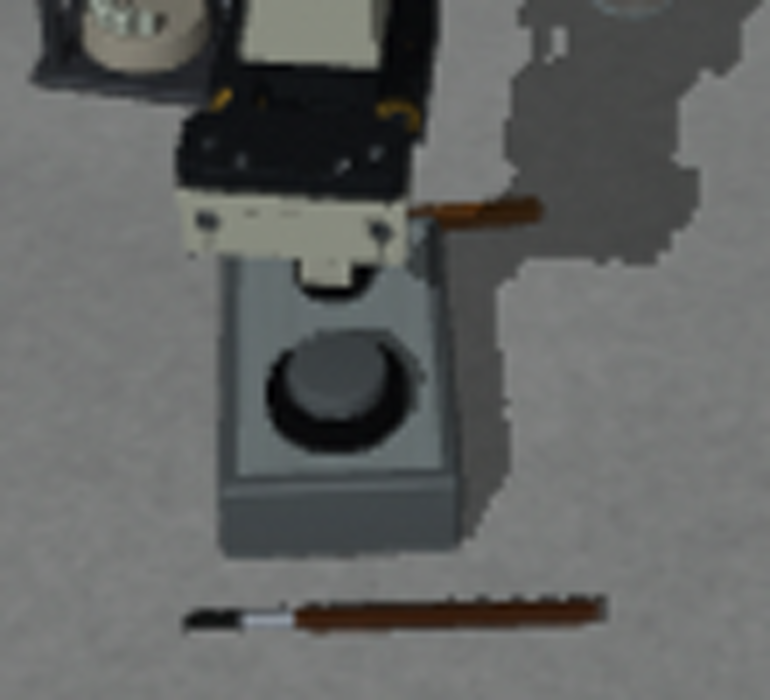

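>>> carry_out(motion=[0,0,0,0,0,0,-1,0,0.015,0.001,0,0,0,-1,0,0.015,0.001,0,0,0,-1,0,0.007,0,0,0,0,-1,0,0,0,0,0,0,-1])

```text
t: 11.25
tool_pos: [0.5903, 0.2412, 0.0949]
orientation: [-0.167, 2.148, -2.12]
force: [0.6, 0.8, 0.1]
opening: 0.0007
```

```bash
python3 - <<'E'
from h import *
look('w11');look('s11',(200,300,190,300),7,'side')
E
```

```text
t 11.25 tcp [0.5903 0.2412 0.0949] in gate 0.1275 0.4405 F [0.55 0.78 0.06] open 0.0007
axes x [-0.987 -0.161 -0.007] y [ 0.005  0.014 -1.   ]
t 11.3 tcp [0.5905 0.2413 0.0954] in gate 0.1277 0.4405 F [-0.39 -0.45  0.07] open 0.0006
axes x [-0.987 -0.161 -0.008] y [ 0.005  0.014 -1.   ]
```

View pics/w11.png

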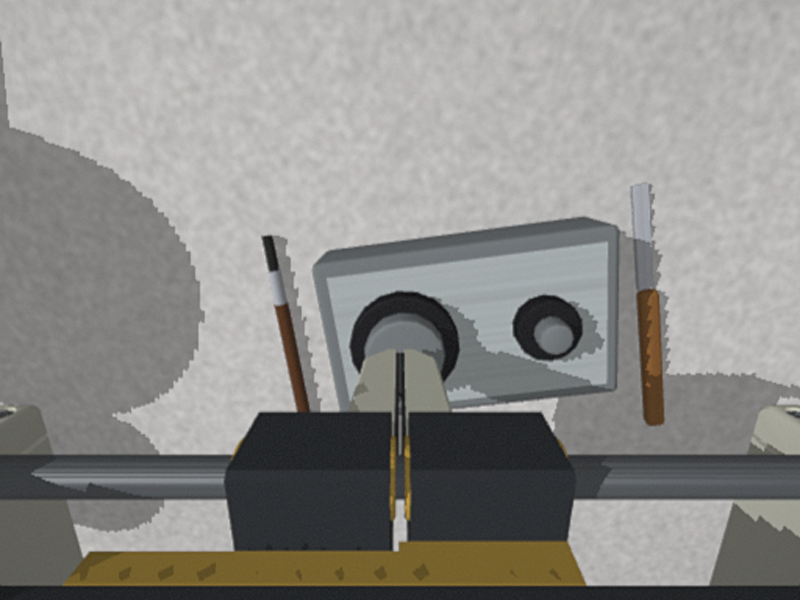

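View pics/s11.png

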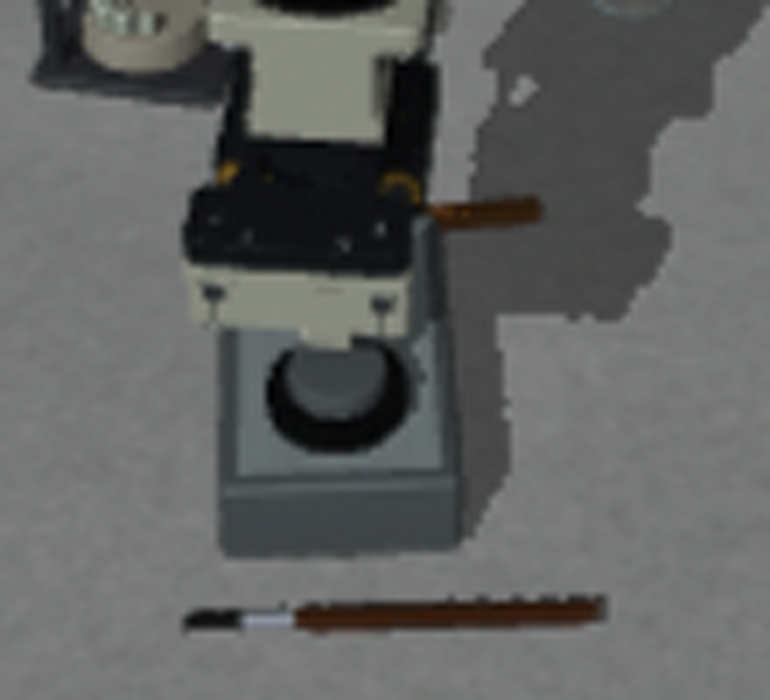

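>>> carry_out(motion=[0,0.01,0.001,0,0,0,-1,0,0.008,0,0,0,0,-1,0,0.005,0,0,0,0,-1,0,0.004,0,0,0,0,-1,0,0.003,0,0,0,0,-1])

```text
t: 11.85
tool_pos: [0.5933, 0.2413, 0.0749]
orientation: [-0.161, 2.146, -2.117]
force: [-16.9, -6.6, 26.6]
opening: 0.0004
```

```bash
python3 - <<'E'
from h import *
look('w12');look('s12',(200,300,190,300),7,'side')
E
```

```text
t 11.85 tcp [0.5933 0.2413 0.0749] in gate 0.1305 0.4401 F [-16.88  -6.59  26.57] open 0.0004
axes x [-0.987 -0.162 -0.013] y [ 0.01   0.015 -1.   ]
t 11.9 tcp [0.5933 0.2413 0.0748] in gate 0.1305 0.4401 F [-16.98  -6.1   30.41] open 0.0004
axes x [-0.987 -0.162 -0.013] y [ 0.01   0.015 -1.   ]
```

View pics/w12.png

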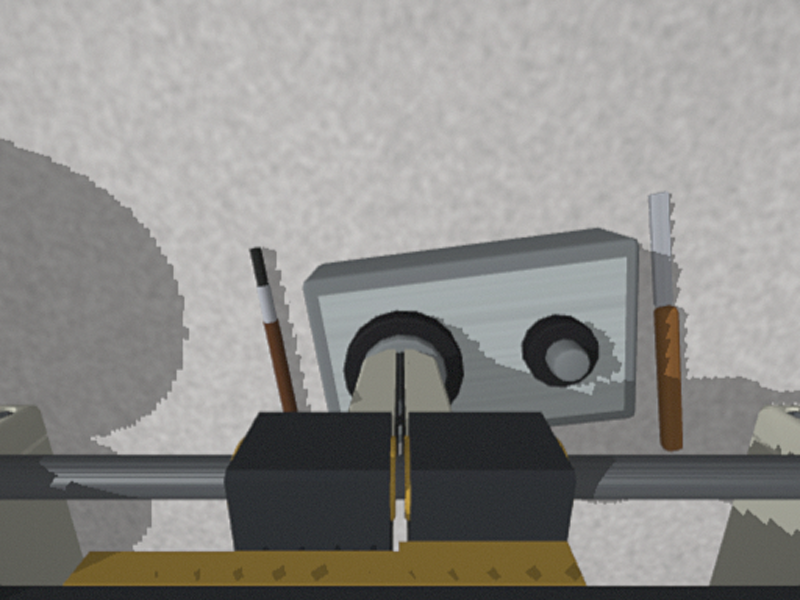

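View pics/s12.png

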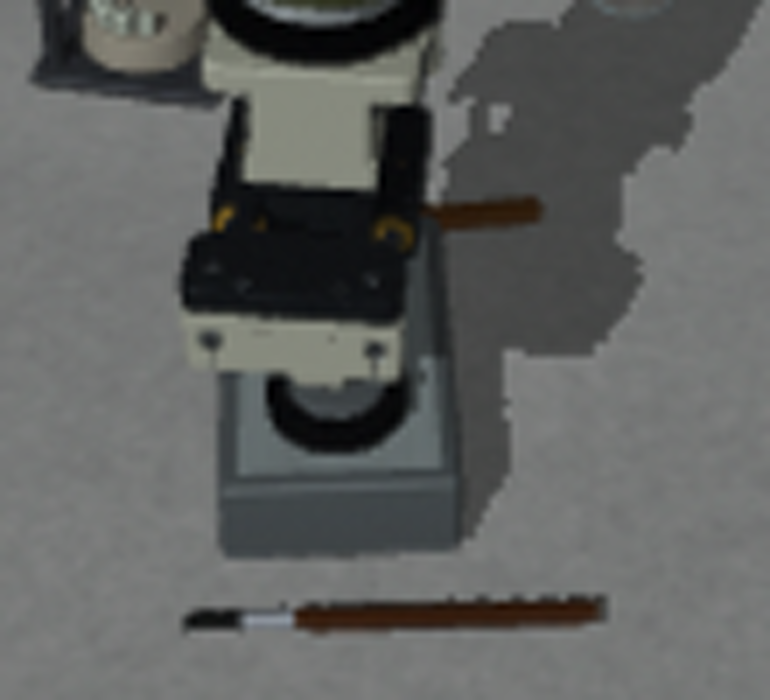

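```bash
python3 - <<'E'
from h import *
a=cv2.imread('pics/s11.png');b=cv2.imread('pics/s12.png')
f=lambda i:cv2.convertScaleAbs(i[300:500,200:480],alpha=2.0,beta=20)
cv2.imwrite('pics/cmp_s.png',cv2.resize(np.hstack([f(a),f(b)]),(780,280)))
a=cv2.imread('pics/w11.png');b=cv2.imread('pics/w12.png')
f=lambda i:cv2.convertScaleAbs(i[270:420,330:480],alpha=1.8,beta=10)
cv2.imwrite('pics/cmp_w.png',cv2.resize(np.hstack([f(a),f(b)]),(780,390)))
print(robot.read_state()['t'],robot.read_state()['force'])
E
```

```text
11.95 [-17.05077096  -6.50254319  30.01579729]
```

View pics/cmp_s.png

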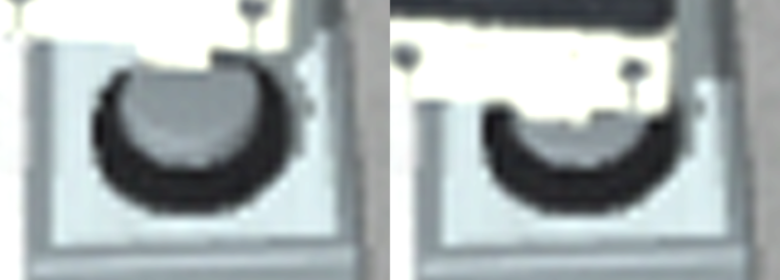

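View pics/cmp_w.png

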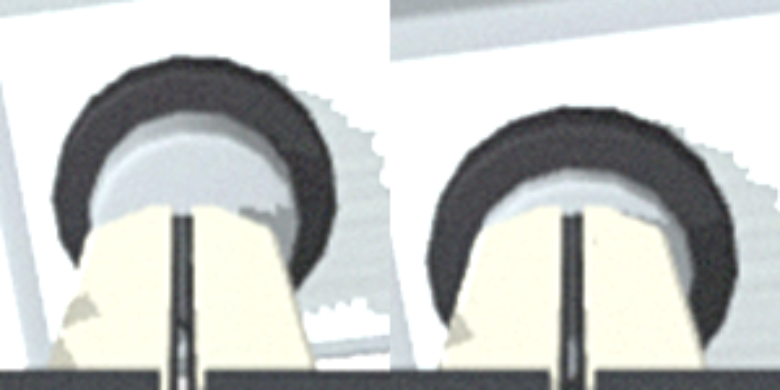

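The button wall seen from the wrist shrank by about 5.5 mm. The press is at 30 N against a solid stop and the tips lie inside the button face, so it is fully down. Now straight up.

>>> carry_out(motion=[0,-0.004,0,0,0,0,-1,0,-0.012,0,0,0,0,-1,0,-0.03,0,0,0,0,-1,0,-0.04,0,0,0,0,-1,0.02,-0.04,0,0,0,0,-1])

```text
t: 12.45
tool_pos: [0.5692, 0.2349, 0.1979]
orientation: [-0.174, 2.149, -2.125]
force: [0.7, 0.2, 0.4]
opening: 0.0003
```

>>> carry_out(motion=[0.04,-0.01,0,0,0,0,-1,0.04,0,0,0,0,0,-1,0.01,0,0,0,0,0,-1,0,0,0,0,0,0,-1,0,0,0,0,0,0,-1])

```text
t: 12.95
tool_pos: [0.4809, 0.2211, 0.2175]
orientation: [-0.157, 2.146, -2.114]
force: [-0.1, 0.8, -0.0]
opening: 0.0007
```

```bash
python3 - <<'E'
from h import *
look('w13');look('s13',(110,300,180,340),4,'side');look('t13',(60,280,60,430),2.1,'top')
E
```

```text
t 12.95 tcp [0.4809 0.2211 0.2175] in gate 0.0163 0.4393 F [-0.07  0.81 -0.01] open 0.0007
axes x [-0.987 -0.161 -0.016] y [ 0.014  0.016 -1.   ]
t 13.0 tcp [0.4811 0.2211 0.2175] in gate 0.0165 0.4392 F [0.35 0.51 0.45] open 0.0008
axes x [-0.987 -0.161 -0.016] y [ 0.013  0.016 -1.   ]
t 13.05 tcp [0.4813 0.2211 0.2172] in gate 0.0166 0.4392 F [-0.35 -0.36  0.25] open 0.0004
axes x [-0.987 -0.161 -0.016] y [ 0.013  0.016 -1.   ]
```

View pics/w13.png

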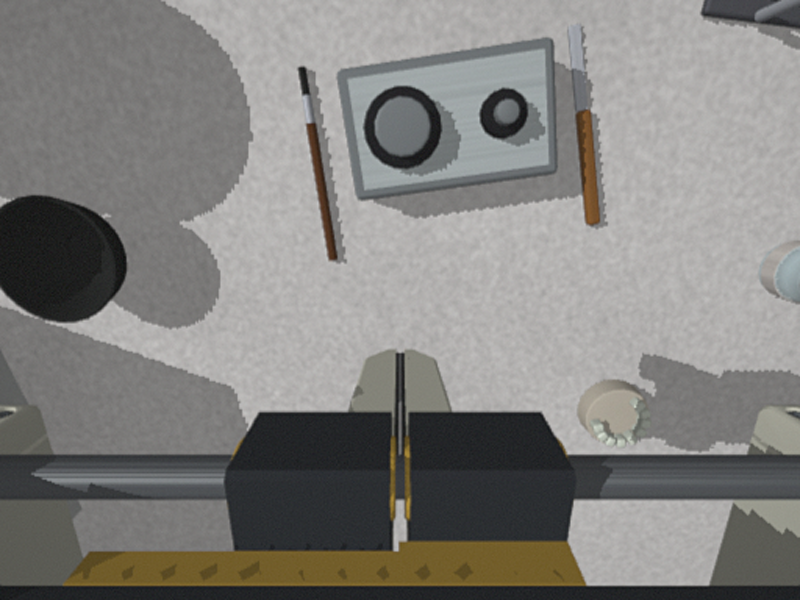

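View pics/s13.png

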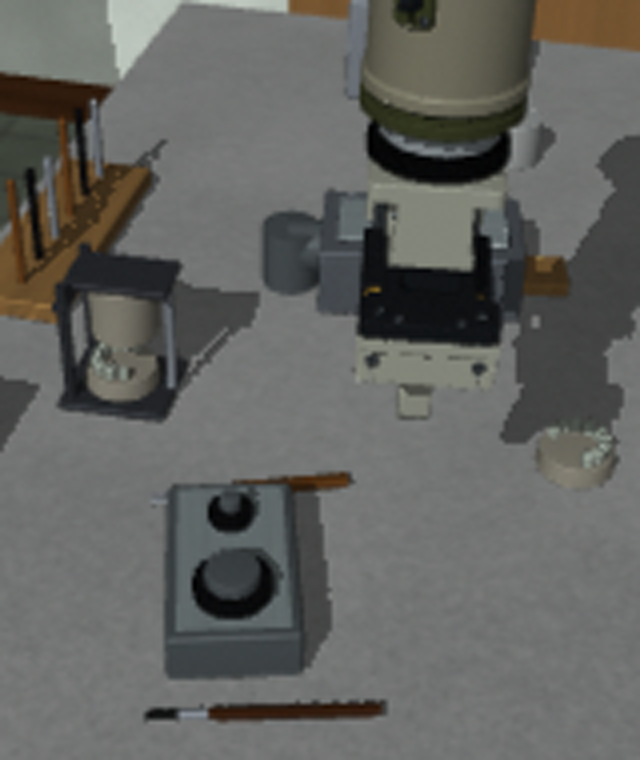

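View pics/t13.png

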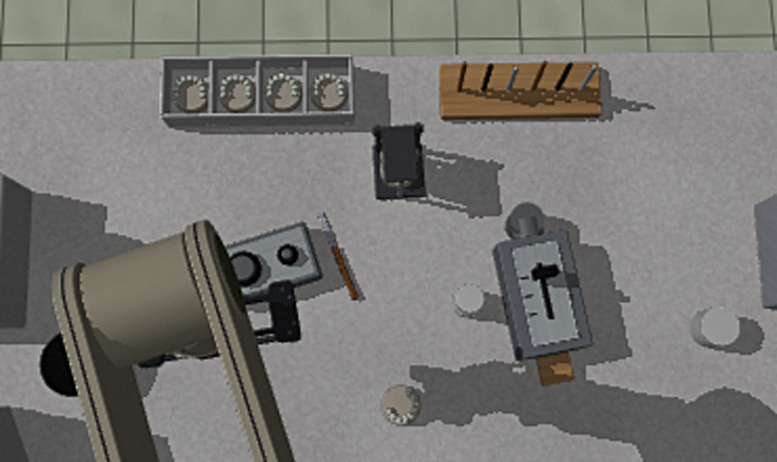

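Top view: the lever at (545,271) is at the far end of its slot, and everything stands where it was. The start button is up again. One last check of its height against the pressed tip height (0.056).

```bash
python3 - <<'E'
from h import *
imaging.read_camera('wrist'); cw=cam('wrist')
d=models.outline_of('wrist','start_top')[0]; ys,xs=np.nonzero(d['pixels']); pw=np.array([xs.mean(),ys.mean()]); print(d['confidence'],pw,xs.min(),xs.max())
im=imaging.read_camera('side'); cs=cam('side')
for d in models.outline_of('side','start_top')[:3]:
    ys,xs=np.nonzero(d['pixels']); print('side',d['confidence'],xs.mean(),ys.mean(),len(xs))
for ps in [(237.8,253.8),(238.1,253.2),(xs.mean(),ys.mean())]:
    for z in np.arange(.04,.075,.002):
        pass
    f=lambda z: unproj(cw,pw,z)[:2]-unproj(cs,ps,z)[:2]
    z=min(np.arange(.03,.09,.0005),key=lambda z:np.linalg.norm(f(z))); print(ps,z,f(z),unproj(cw,pw,z))
t=models.outline_of('side','small_top')
cv2.imwrite('pics/s14.png',cv2.resize(im[235:275,215:260],None,fx=14,fy=14,interpolation=cv2.INTER_NEAREST))
E
```

```text
0.59 [256.525       80.94351852] 239 274
side 0.61 237.82474226804123 253.4742268041237 97
(237.8, 253.8) 0.05250000000000002 [0.00224182 0.00030381] [0.5910438  0.24005762 0.0525    ]
(238.1, 253.2) 0.05450000000000002 [0.00280387 0.00065006] [0.59087134 0.24000732 0.0545    ]
(np.float64(237.82474226804123), np.float64(253.4742268041237)) 0.05350000000000002 [0.00217857 0.00048756] [0.59095757 0.24003247 0.0535    ]
```

View pics/s14.png

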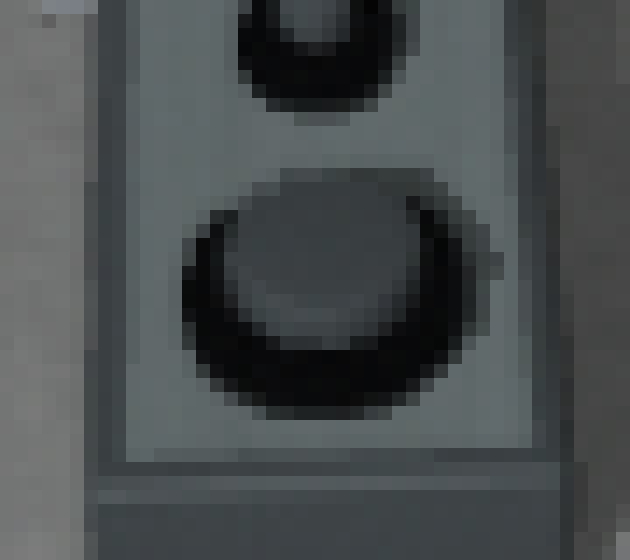

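```bash
python3 - <<'E'
from h import *
u=lambda x,y:(np.array([x,y])+.5)/1.5625-.5
def hz(c,wb,fe,zr):
    W=unproj(c,u(*wb),zr)
    zs=np.arange(zr-.002,zr+.02,.0001); q=proj(c,np.c_[np.full(len(zs),W[0]),np.full(len(zs),W[1]),zs])
    return W,zs[np.argmin(np.abs(q[:,1]-u(*fe)[1]))]
L=lambda n:(lambda d:(d['K'],d['p'],d['R']))(np.load(n+'.npz'))
for zr in (.042,.045,.048,.052):
    a=hz(L('w11'),(403,313.1),(403,320.8),zr); b=hz(L('w12'),(403,335.4),(403,340.4),zr)
    print(zr,a[0].round(4),a[1].round(4),b[0].round(4),b[1].round(4),'travel',round(a[1]-b[1],4))
E
```

```text
0.042 [0.6057 0.2426 0.042 ] 0.053 [0.6052 0.242  0.042 ] 0.0479 travel 0.0051
0.045 [0.6067 0.2428 0.045 ] 0.0559 [0.6064 0.2422 0.045 ] 0.0508 travel 0.0051
0.048 [0.6077 0.2429 0.048 ] 0.0587 [0.6075 0.2424 0.048 ] 0.0537 travel 0.005
0.052 [0.6091 0.2431 0.052 ] 0.0625 [0.6091 0.2426 0.052 ] 0.0575 travel 0.005
```

```bash
python3 - <<'E'
from h import *
print(robot.close_job(), robot.read_state()['t'])
E
```

```text
the job is handed in; nothing more can be done
the job is handed in; nothing more can be done
```

I opened the suction gate fully, then pressed the start button all the way down and let it up, and handed the job in at about 13 s of the 48 s.

- **Lever:** I pushed its rear face with the closed fingertips from shut, past half open, to the hard stop. At the stop it held at about 30 N with no further motion. After backing off, the wrist view and the final top view both show it at the fully-open mark.
- **Start button:** I pressed it straight down to a solid stop at about 30 N, against the roughly 5 N needed to hold it down. The pictures show it up again afterwards. I judged its travel at about 5 mm from the images, good to about 1 mm, so that figure alone does not prove the full 6 mm. The solid stop does point to it being fully down.
- **Not tidy:**
  - The press was a few mm off the button's centre, with about 18 N of sideways friction.
  - My two height estimates for the button top disagree: 53–54 mm from the cameras, against about 61 mm implied by the tip height at the stop.
- **Other things:** the small button was not touched. In the last pictures everything in view stood where it started; the brush and bowl were hidden in the final top view but looked in place from the side and wrist cameras. The tool was clear of everything, with the force reading near zero.

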